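Raise the pressing plate with its lever

TASK

Open the bag maker's press: with a fingertip, gently push the brass turn-button (the keeper) aside until it is well clear of the heavy steel plate, then press the orange pad at the long end of the lever smoothly all the way down, so that the lever raises the plate, and finish while holding it down there with the plate up. Do not grasp anything or touch the plate itself, do not fling it up or let it drop, and leave the glue bottle, the thread spool and the brass weight where they stand.

Things in the scene. Friction and masses are not known exactly. Their poses are not given: they have to be found in the camera images.
- press: The fixed press: plywood base 190 x 255 x 12 mm (its y -50 to 205 mm) with a wooden bed. Origin on the bench top straight below the lever's pivot. In its axes (z up): the lever lies in the plane x = 0 and pivots at y = 0, z = 65 mm between cheeks up to z = 80 mm; its long arm runs to -y, its short end to +y under the plate. The keeper turns on a post at x = -60, y = 0 mm.
- plate (a joint): Angle of the heavy steel plate (160 x 152 x 12 mm, about 2.4 kg), hinged along the press's x at its y = 185 mm. 0 = lying down; grows as its free edge, the one nearest the lever's pad, rises; about 0.39 with the lever fully down. Its weight shuts it again and lifts the pad if the lever is let go.
- plate_edge (a point): Middle of the top of the plate's free edge, at the press's x = 0, y = 30 mm; 72 mm above the bench when the plate lies down. Two low ribs on the plate reach 80 mm.
- lever (a joint): Angle of the lever. 0 = at rest, pad high; grows as the pad is pressed down, to a hard stop at 0.42 rad. The roller at its short end, 90 mm beyond the pivot, lifts the plate from below. Pressing takes roughly 6 to 15 N on the pad.
- lever_pad (a point): Centre of the upper face of the orange pad at the lever's long end (60 mm along the press's x, 54 mm along the lever, 12 mm thick). At rest it is 156 mm above the bench and 179 mm out from the pivot on the press's -y side, and slopes by 0.40 rad, outer end higher. It moves on an arc about the pivot; fully down it is 75 mm above the bench, 200 mm out, and level.
- keeper (a joint): Angle of the brass keeper, a flat turn-button (arm 52 x 14 x 9 mm, just above the plate) on a post. 0 = along the press's +y, locking the plate's free edge down, and a stop; grows counter-clockwise seen from above, towards the press's -x. Clear of the plate from about 1.15 rad, far stop at 1.75. Turns with about 1.2 N at the stud and stays where it is left.
- keeper_stud (a point): Centre of the top of the keeper's upright brass stud (11 mm diameter, 40 mm tall, its top 123 mm above the bench), 42 mm from the keeper's turning axis. Pushing it sideways turns the keeper.
- glue_mid (a point): Centre of a white glue bottle with a blue cap, 56 mm diameter, 110 mm tall, standing; to be left alone.
- spool_mid (a point): Centre of a wine-red thread spool, 48 mm diameter, 60 mm tall, standing; to be left alone.
- weight_mid (a point): Centre of a brass weight with a knob, 52 mm diameter, 70 mm tall, standing; to be left alone.

How it is judged (in metres and radians):
On the way, in this order (a step that is already met when the one before it is completed fails the run):
1. the keeper is turned clear of the plate while the plate still lies down (value of joint keeper above 1.15 rad and value of joint plate below 0.05 rad), for 0.1 s.
2. the lever, pressed by the fingers, has raised the plate (value of joint plate above 0.33 rad and value of joint lever above 0.36 rad and contact force between the fingers and lever above 2 N), for 0.2 s.
At the end, for the whole second after the job is handed in: The fingers hold the lever down (angle over 0.36 of 0.42 rad, over 2 N on it), the plate rests still on the lever's roller, raised to 0.33 to 0.45 rad, and the keeper is turned clear (over 1.15 rad) (all of step 2 and value of joint plate below 0.45 rad and value of joint keeper above 1.15 rad and velocity of joint plate between -0.1 and 0.1 rad/s); the arm keeps its last pose, push and grip.
It fails at once if the glue bottle, the thread spool or the brass weight was lifted, shoved or knocked over (distance of any of glue_mid, spool_mid, weight_mid from where it was at the start of the episode above 0.02 m or angle between any of glue_mid, spool_mid, weight_mid's own z axis and vertical above 0.35 rad).
It fails at once if the robot pushed or pried on the steel plate itself (over 4 N) instead of using the lever (contact force between any of the fingers, the arm and plate above 4 N).
It fails at once if the keeper was pinched or shoved hard (over 30 N) (contact force between the fingers and keeper above 30 N).
It fails at once if the plate was flung up or allowed to drop (over 1.2 rad/s) (velocity of joint plate above 1.2 rad/s or velocity of joint plate below -1.2 rad/s).
It also fails if it takes over 48 s, if anything falls off the work surface, if the arm or the gripper's body presses on something with over 40 N, if the wrist force passes 120 N, or if a joint passes its speed limit or range.

ROBOT

A 7-joint arm with a two-finger parallel gripper is mounted at the origin on the work surface. World frame = base frame: x ahead of the robot, y to its left, z up, the work surface at z = 0. Lengths are in m, angles in degrees, forces in N, time in s.
With the tool pointing down it reaches from about 0.425 to 0.825 m from the base axis. Payload 3.6 kg.
Tool frame: the origin (TCP) lies where the fingers leave the gripper's body, on its centre line; the fingertips stand 84 mm ahead of it and the grasp point (between the pads) lies 65 mm ahead of it; z points along the fingers, y is the direction in which the jaws open and shut (so a half turn about z gives the same grasp; the last joint's range is limited). The gripper opens to 93 mm and grips with 3 to 60 N. Pads are 15 mm wide; open, the fingers measure 128 mm over their backs; the gripper's body (75 mm by 188 mm) begins 65 mm behind the grasp point.
Start: joints at [-70.961, 35.231, -0.722, 81.555, 0.464, 63.22, -2.315], TCP at [0.228, 0.609, 0.303] pointing down, gripper open.
Joint ranges: [-178.69, 178.69], [-17.37, 117.87], [-77.05, 75.6], [15.02, 138.74], [-78.02, 258.01], [0.78, 113.62], [-162.83, 162.83]. Speed limits (degrees/s): [159.86, 159.86, 180, 180, 180, 180, 180].

INTERFACE

Orientations are given as a 3x3 rotation matrix whose columns are the frame's x, y, z axes.
In Python, from plant import manip, vision gives the robot as it stands.
- The arm moves only by the tool play_rows, never from a script. Its argument "motion" is a list of rows, each a list of 5 numbers: the shift along the tool's x, y, z in units of 30 mm (1.0 is 30 mm), then the turn about the tool's z in units of 8 degrees (1.0 is 8 degrees), then the opening in per cent of the stroke, from 0 (shut) to 100 (fully open). A call has 1 to 8 rows; each row is the pose to reach, as a shift and turn from the pose measured when the call began, along the tool's axes at that moment; what a row does not reach only later rows make up. A row lasts 1/10 s, in which the tool goes at most 50 mm and 8.59 degrees, less where a joint would pass 70% of its speed; a pose out of reach is approached as far as the arm can. A call with a gripper value outside its range is refused whole. The fingers move at their own pace and stop on an object; "force" is the grip in N (left out, the last holds). Time passes only in rows, so rows that repeat a pose let the fingers close. It gives the time, the measured TCP pose, the force and the opening at its end, in the units of the state.
- manip.read_state(): the state, without advancing time (a new reading comes with each control period).
- vision.capture(name): name is "scene" or "top" or "wrist"; returns the picture (420x560x3 uint8, red, green, blue); there is no depth.
- vision.camera_model(name): a dict with "K" (3x3 intrinsics, pixels), "view" (4x4, takes a point from world to camera coordinates). Camera axes: x right, y down, z forward; pixel columns grow to the right and rows downward; lengths in m; the calibration is good to about 2 mm. The wrist camera is an equidistant fisheye: a pixel r from the principal point sees the ray r / f radians off the axis. A picture is of the moment at which its call begins: read the wrist's pose just before it. camera_model takes no time and is no camera call; for the wrist camera it gives the pose at the moment of the call.
- manip.sign_off(): hands the job in, once; it reports no verdict.
The state is a dict: "time_s": time; "joint_pos": joint angles; "qd": joint speeds; "tau": joint torques, N m; "tcp_pos": TCP position; "tool_rot": TCP orientation; "ft_force": force on the tool from outside, world axes, zero at the start; "wrist_torque": the same for the moment, N m; "width": finger opening in m.
Only numpy, scipy, OpenCV 4.12 (cv2) and the standard library are available. Lean on these libraries where they do the work, as an engineer would, in place of code of your own. Each camera call takes 0.05 s, during which the arm holds its last target. There are 200 camera calls.

## Working session

There is one attempt and no reset: what is moved stays moved. The work goes in short steps, Python scripts to look and compute and a tool call to move; the robot and the scene stay as the last step left them, time stands still between calls to the robot, and variables do not carry over. Pictures are saved under pics/ and viewed, about 8 in all and at most 12, crops included, and the job is handed in when it is done.

Besides the shell and the picture viewer there is one more tool, called after "Call:" in YAML: its name, and indented under it one key for each argument. play_rows: Moves the arm, as the interface text tells. Its arguments: {"type":"object","properties":{"motion":{"type":"array","items":{"type":"array","items":{"type":"number"}}},"force":{"type":"number"}},"required":["motion"]}

```bash
mkdir -p pics; ls; python3 - <<'E'
from plant import manip, vision
import cv2,numpy as np
s=manip.read_state(); print(s['time_s'],s['tcp_pos'],s['tool_rot'],s['width'],s['ft_force'])
for n in ['top','scene']:
    im=vision.capture(n); cv2.imwrite(f'pics/{n}0.png',im[:,:,::-1]); np.save(f'pics/{n}0.npy',im)
    m=vision.camera_model(n); print(n,np.array(m['K']).round(1).tolist(),np.array(m['view']).round(4).tolist())
E
```

```text
pics
0.0 [0.22803465 0.60807832 0.30161101] [[-9.36344257e-01  3.51082155e-01 -8.67831723e-04]
 [ 3.51083227e-01  9.36341233e-01 -2.37969318e-03]
 [-2.28811825e-05 -2.53289320e-03 -9.99996792e-01]] 0.09304204972889592 [ 0.53943068 -0.70725274  0.18882344]
top [[517.7, 0.0, 275.3], [0.0, 517.7, 202.6], [0.0, 0.0, 1.0]] [[-0.0221, -0.9997, -0.0143, 0.1223], [-0.9963, 0.0232, -0.0824, 0.6053], [0.0827, 0.0124, -0.9965, 1.0293], [0.0, 0.0, 0.0, 1.0]]
scene [[399.4, 0.0, 277.7], [0.0, 399.4, 215.4], [0.0, 0.0, 1.0]] [[0.8646, 0.5021, 0.021, -0.5565], [0.3044, -0.4901, -0.8168, -0.0289], [-0.3998, 0.7126, -0.5765, 0.8968], [0.0, 0.0, 0.0, 1.0]]
```

View pics/top0.png

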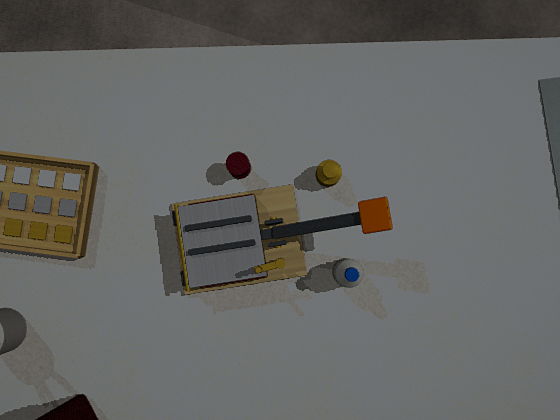

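View pics/scene0.png

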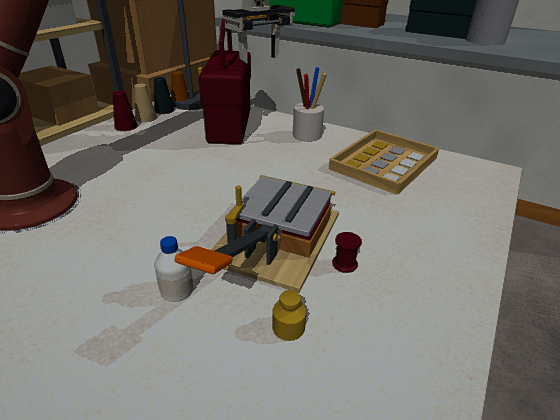

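The top view shows the plate at about (222,242), the lever running right to the orange pad (375,215) and the keeper at about (270,266). The bottle is at (348,272), the weight at (329,172) and the spool at (238,165). The press's +y points left in the image, which is world +y.

```bash
cat > h.py <<'E'
import numpy as np, cv2
from plant import vision
def ray(n,u,v,z):
    m=vision.camera_model(n);K=np.array(m['K']);V=np.array(m['view'])
    R=V[:3,:3];c=-R.T@V[:3,3];d=R.T@np.linalg.inv(K)@[u,v,1]
    return c+d*(z-c[2])/d[2]
def proj(n,p):
    m=vision.camera_model(n);K=np.array(m['K']);V=np.array(m['view'])
    q=K@(V[:3,:3]@p+V[:3,3]);return q[:2]/q[2]
def tri(ps):
    A=[];b=[]
    for n,u,v in ps:
        m=vision.camera_model(n);K=np.array(m['K']);V=np.array(m['view'])
        R=V[:3,:3];c=-R.T@V[:3,3];d=R.T@np.linalg.inv(K)@[u,v,1];d/=np.linalg.norm(d)
        P=np.eye(3)-np.outer(d,d);A.append(P);b.append(P@c)
    return np.linalg.solve(sum(A),sum(b))
def press(o,th):  # th: world angle of press x axis
    c,s=np.cos(th),np.sin(th);return lambda x,y,z:np.array([o[0]+c*x-s*y,o[1]+s*x+c*y,z])
E
python3 - <<'E'
from h import *
im=np.load('pics/top0.npy');hsv=cv2.cvtColor(im,cv2.COLOR_RGB2HSV)
def blob(lo,hi,roi):
    x0,y0,x1,y1=roi;m=cv2.inRange(hsv,lo,hi);k=np.zeros_like(m);k[y0:y1,x0:x1]=m[y0:y1,x0:x1]
    cs,_=cv2.findContours(k,cv2.RETR_EXTERNAL,cv2.CHAIN_APPROX_NONE);c=max(cs,key=cv2.contourArea)
    return cv2.minAreaRect(c),cv2.contourArea(c)
r,a=blob((3,180,100),(14,255,255),(340,180,420,250));print('pad',r,a)
pad=ray('top',*r[0],.152);print(pad)
# lever/ribs dark: fit line to lever between 300..350
dark=(im.max(2)<75)
pts=[]
for u in range(310,355):
    c=[v for v in range(205,250) if dark[v,u]]
    if c: pts.append((u,np.median(c)))
pts=np.array(pts);print(pts[::8])
# lever surface height rises along lever: z=.065 at pivot ->.156ish at pad; center line
o=None
W=[]
for u,v in pts:
    z=.1
    for _ in range(5):
        p=ray('top',u,v,z);d=np.linalg.norm(p[:2]-pad[:2]);z=.15-d*.075/.179
    W.append(p)
W=np.array(W);vx,vy,x0,y0=cv2.fitLine(W[:,:2].astype(np.float32),cv2.DIST_HUBER,0,.01,.01).ravel()
d=np.array([vx,vy]);d*=np.sign(d[1]);print('ydir',d,np.degrees(np.arctan2(-d[0],d[1])),'line pt',x0,y0)
# plate long sides: light-grey mask
m=((hsv[:,:,1]<40)&(im.max(2)>90)).astype(np.uint8);
r2,a2=blob((0,0,90),(180,60,175),(172,185,272,295));print('plate',r2,a2)
q=np.array([ray('top',*p,.072) for p in cv2.boxPoints(r2)]);print(q.round(4))
rb,_=blob((15,150,90),(30,255,255),(235,250,300,285));print('keeper',rb)
print('bottle',ray('top',351,274,.11),'weight',ray('top',330,170,.07),'spool',ray('top',239,163,.06))
a=cv2.resize(im[180:300,165:315],None,fx=5,fy=5,interpolation=cv2.INTER_CUBIC)
cv2.imwrite('pics/c1.png',np.clip(a*1.6,0,255).astype(np.uint8)[:,:,::-1])
E
```

```text
pad ((374.47198486328125, 215.02157592773438), (31.76532745361328, 27.521503448486328), 79.04593658447266) 762.5
[ 0.57109967 -0.06957256  0.152     ]
[[310.  233.5]
 [318.  225. ]
 [326.  223.5]
 [334.  222. ]
 [342.  221. ]
 [350.  219.5]]
ydir [-0.13908339  0.9902807 ] 7.9948096 line pt 0.5615272 -0.0017289
plate ((221.36082458496094, 240.78514099121094), (81.51643371582031, 77.72135162353516), 81.02737426757812) 5876.0
[[0.6008 0.3008 0.072 ]
 [0.6211 0.1504 0.072 ]
 [0.4646 0.1288 0.072 ]
 [0.4446 0.2772 0.072 ]]
keeper ((273.20001220703125, 265.6000061035156), (9.486833572387695, 24.665767669677734), 71.56504821777344)
bottle [ 0.4651827  -0.02961943  0.11      ] weight [ 6.65882785e-01 -6.30046081e-04  7.00000000e-02] spool [0.68572063 0.17845293 0.06      ]
```

View pics/c1.png

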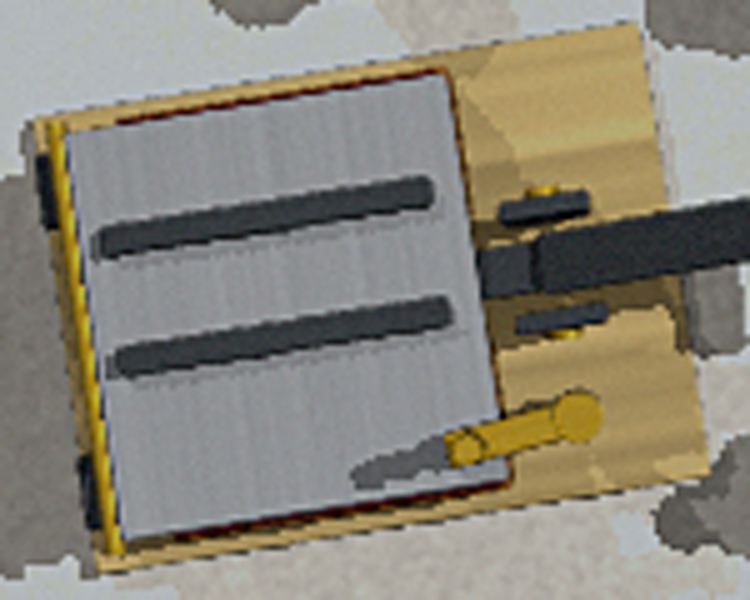

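The crop shows the keeper post at px (280,263) and the stud top at px (258,269). The press yaw is about 8° and its origin is about (0.546, 0.108). Next I'll check that estimate and see how close the red bag is to the transit path.

```bash
python3 - <<'E'
from h import *
P=press((.546,.1077),np.radians(8))
print('stud',P(-60,0,0)*0+P(-.060,.042,.123),ray('top',258,269.4,.123),'post',P(-.06,0,.09),ray('top',280.4,263.4,.09))
print('edge',P(0,.03,.072))
for n,p in (('stud',P(-.06,.042,.123)),('pad',P(0,-.179,.156)),('post',P(-.06,0,.09))): print(n,proj('scene',p))
print('bag base scene',ray('scene',225,141,0),ray('scene',206,137,0),ray('scene',245,140,0),'top corner',ray('top',88,396,.15))
E
```

```text
stud [0.48073865 0.14094087 0.123     ] [0.47791093 0.14170346 0.123     ] post [0.48658392 0.09934961 0.09      ] [0.48681016 0.1006205  0.09      ]
edge [0.54182481 0.13740804 0.072     ]
stud [240.90773745 187.08876327]
pad [206.24872287 254.3650118 ]
post [231.09785876 213.78436257]
bag base scene [0.17375734 0.49867103 0.        ] [0.10907741 0.49076974 0.        ] [0.21949732 0.53644899 0.        ] top corner [0.26529253 0.44268675 0.15      ]
```

Call:
play_rows:
  motion:
    - [0,0,-1,0,100]
    - [0,0,-2,0,100]
    - [-1.4,0.5,-2,0,0]
    - [-2.8,1.0,-2,0,0]
    - [-4.2,1.5,-2,0,0]
    - [-5.6,2,-2,0.7,0]
    - [-7.0,1.3,-2,1.4,0]
    - [-8.4,0.4,-2,2.1,0]
  force: 10

```text
time_s: 0.9
tcp_pos: [0.4694, 0.5307, 0.3591]
tool_rot: [[-0.793, 0.609, -0.003], [0.609, 0.793, -0.004], [-0.0, -0.005, -1.0]]
ft_force: [0.5, 0.2, -0.2]
width: 0.0497
```

Call:
play_rows:
  motion:
    - [-1.2,-1.3,0,0,0]
    - [-2.4,-2.6,0,0,0]
    - [-3.6,-3.9,0,0,0]
    - [-4.8,-5.2,0.5,0,0]
    - [-6.0,-6.5,1,0,0]
    - [-7.2,-7.8,1.5,0,0]
    - [-8.2,-8.9,2,0,0]
    - [-8.2,-8.9,2,0,0]

```text
time_s: 1.7
tcp_pos: [0.5014, 0.1627, 0.2991]
tool_rot: [[-0.789, 0.615, -0.005], [0.615, 0.789, -0.008], [-0.001, -0.01, -1.0]]
ft_force: [-0.4, -0.1, 0.3]
width: 0.0005
```

```bash
python3 - <<'E'
from h import *
from plant import manip
s=manip.read_state();print(s['tcp_pos'],s['tool_rot'],s['width'])
a=vision.capture('wrist');b=vision.capture('scene')
c=np.hstack([a,cv2.resize(b[100:310,140:420],(560,420),interpolation=cv2.INTER_CUBIC)])
c=cv2.resize(c,(800,300));cv2.imwrite('pics/w1.png',np.clip(c*1.5,0,255).astype(np.uint8)[:,:,::-1])
E
```

```text
[0.50138824 0.16274884 0.29912474] [[-7.88790414e-01  6.14638582e-01 -5.39412301e-03]
 [ 6.14661677e-01  7.88747313e-01 -8.28846889e-03]
 [-8.39812730e-04 -9.85342551e-03 -9.99951101e-01]] 0.0004637655223776947
```

View pics/w1.png

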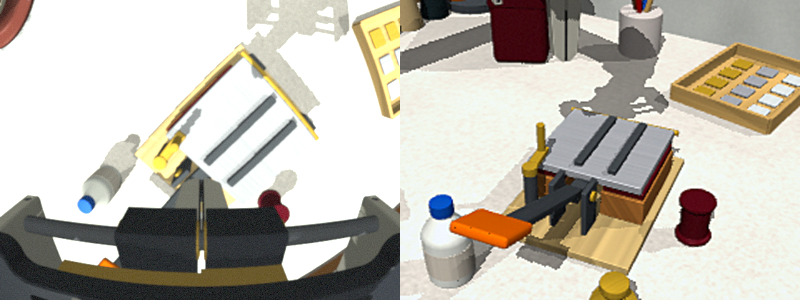

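The view shows the closed fingers hanging just behind the stud, over the plate, with everything still in place. Descending next.

Call:
play_rows:
  motion:
    - [0,0.2,0.6,0,0]
    - [0,0.2,1.3,0,0]
    - [0,0.2,2,0,0]
    - [0,0.2,2.7,0,0]
    - [0,0.2,3.3,0,0]
    - [0,0.2,3.7,0,0]
    - [0,0.2,3.8,0,0]
    - [0,0.2,3.8,0,0]

```text
time_s: 2.6
tcp_pos: [0.5047, 0.1687, 0.1852]
tool_rot: [[-0.789, 0.614, -0.006], [0.614, 0.789, -0.007], [0.0, -0.009, -1.0]]
ft_force: [0.3, 0.3, 0.3]
width: 0.0005
```

Call:
play_rows:
  motion:
    - [0,-0.2,0,0,0]
    - [0.06,-0.45,0,0,0]
    - [0.2,-0.65,0,0,0]
    - [0.34,-0.85,0,0,0]
    - [0.4,-1.05,0,0,0]
    - [0.45,-1.2,0,0,0]
    - [0.46,-1.32,0,0,0]
    - [0.46,-1.32,0,0,0]

```text
time_s: 3.4
tcp_pos: [0.4689, 0.1454, 0.1856]
tool_rot: [[-0.789, 0.614, -0.007], [0.615, 0.789, -0.008], [0.0, -0.01, -1.0]]
ft_force: [-0.3, -0.0, 0.0]
width: 0.0008
```

```bash
python3 - <<'E'
from h import *
from plant import manip
s=manip.read_state();print(s['tcp_pos'],s['ft_force'])
b=vision.capture('scene')
c=cv2.resize(b[140:310,140:380],(720,510),interpolation=cv2.INTER_CUBIC)
cv2.imwrite('pics/s2.png',np.clip(c*1.5,0,255).astype(np.uint8)[:,:,::-1])
E
```

```text
[0.46894471 0.14541928 0.18556488] [-0.26398199 -0.02667944  0.02386391]
```

View pics/s2.png

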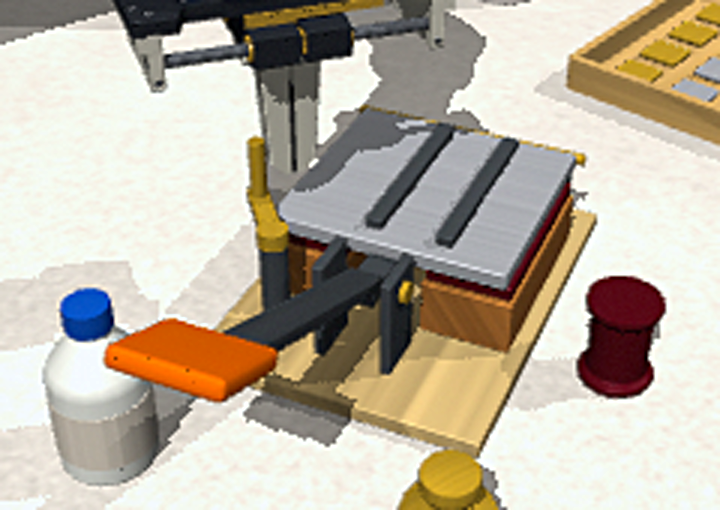

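The keeper stud is following the fingers: the keeper is partly turned, and the plate is still down. Continuing the arc.

Call:
play_rows:
  motion:
    - [-0.02,-0.2,0,0,0]
    - [-0.06,-0.46,0,0,0]
    - [-0.12,-0.63,0,0,0]
    - [-0.19,-0.79,0,0,0]
    - [-0.28,-0.9,0,0,0]
    - [-0.36,-1.01,0,0,0]
    - [-0.36,-1.01,0,0,0]
    - [-0.36,-1.01,0,0,0]

```text
time_s: 4.25
tcp_pos: [0.459, 0.1141, 0.1857]
tool_rot: [[-0.788, 0.615, -0.007], [0.615, 0.788, -0.009], [0.0, -0.011, -1.0]]
ft_force: [0.2, 0.4, -0.1]
width: 0.0004
```

```bash
python3 - <<'E'
from h import *
from plant import manip
s=manip.read_state();print(s['tcp_pos'],s['ft_force'])
b=vision.capture('scene')
hsv=cv2.cvtColor(b,cv2.COLOR_RGB2HSV);m=cv2.inRange(hsv,(15,150,60),(30,255,255));m[:, :200]=0;m[:,250:]=0;m[:160]=0;m[240:]=0
ys,xs=np.nonzero(m);print('brass top',ys.min(),xs[ys<ys.min()+4].mean())
P=press((.546,.1077),np.radians(8))
for t in (.7,1,1.15,1.3,1.4,1.5,1.6):print(t,proj('scene',P(-.06-.042*np.sin(t),.042*np.cos(t),.123)).round(1))
c=cv2.resize(b[140:310,140:380],(720,510),interpolation=cv2.INTER_CUBIC)
cv2.imwrite('pics/s3.png',np.clip(c*1.5,0,255).astype(np.uint8)[:,:,::-1])
E
```

```text
[0.45904853 0.11414773 0.18573878] [ 0.16722961  0.36277851 -0.08843606]
brass top 160 215.875
0.7 [225.3 186.5]
1 [218.8 188. ]
1.15 [215.9 189.1]
1.3 [213.2 190.4]
1.4 [211.6 191.4]
1.5 [210.2 192.4]
1.6 [209.  193.6]
```

View pics/s3.png

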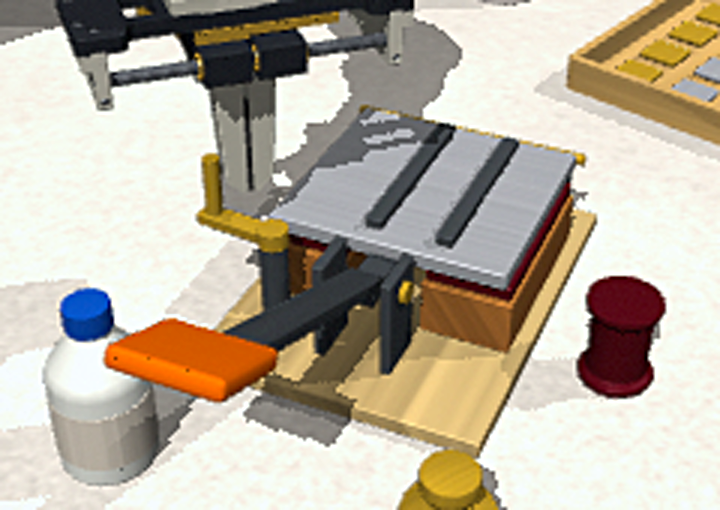

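The stud top is at px (210.3,192.4), which matches a keeper angle of about 1.5 rad. The plate is still down. Next I back off, rise and move over the pad.

Call:
play_rows:
  motion:
    - [0,0.2,-0.2,0,0]
    - [0,0.3,-1.2,0,0]
    - [0,0.3,-2.4,0,0]
    - [0,0.3,-3.6,0,0]
    - [-1.2,-0.3,-3.6,1,0]
    - [-2.5,-0.8,-3.6,2,0]
    - [-3.9,-1.4,-3.6,3,0]
    - [-5.3,-2,-3.6,4,0]

```text
time_s: 5.1
tcp_pos: [0.5492, -0.0306, 0.2951]
tool_rot: [[-0.339, 0.941, -0.006], [0.941, 0.339, -0.008], [-0.006, -0.008, -1.0]]
ft_force: [0.9, 0.0, 0.3]
width: 0.0007
```

Call:
play_rows:
  motion:
    - [-0.7,0.12,0,0.8,0]
    - [-1.47,0.24,0.2,1.5,0]
    - [-1.47,0.24,0.7,1.5,0]
    - [-1.47,0.24,1.0,1.5,0]
    - [-1.47,0.24,1.1,1.5,0]

```text
time_s: 5.6
tcp_pos: [0.5703, -0.0689, 0.2613]
tool_rot: [[-0.138, 0.99, -0.008], [0.99, 0.138, -0.008], [-0.006, -0.009, -1.0]]
ft_force: [-0.8, 0.4, 0.1]
width: 0.0002
```

```bash
python3 - <<'E'
from h import *
from plant import manip
s=manip.read_state();print(s['tcp_pos'],s['tool_rot'],s['ft_force'])
b=vision.capture('scene')
c=cv2.resize(b[140:310,140:380],(720,510),interpolation=cv2.INTER_CUBIC)
cv2.imwrite('pics/s4.png',np.clip(c*1.5,0,255).astype(np.uint8)[:,:,::-1])
E
```

```text
[ 0.57027315 -0.06887068  0.26129232] [[-0.13766443  0.9904434  -0.00838912]
 [ 0.99045849  0.13760225 -0.00758968]
 [-0.00636279 -0.0093539  -0.99993601]] [-0.78460637  0.37455488  0.06363825]
```

View pics/s4.png

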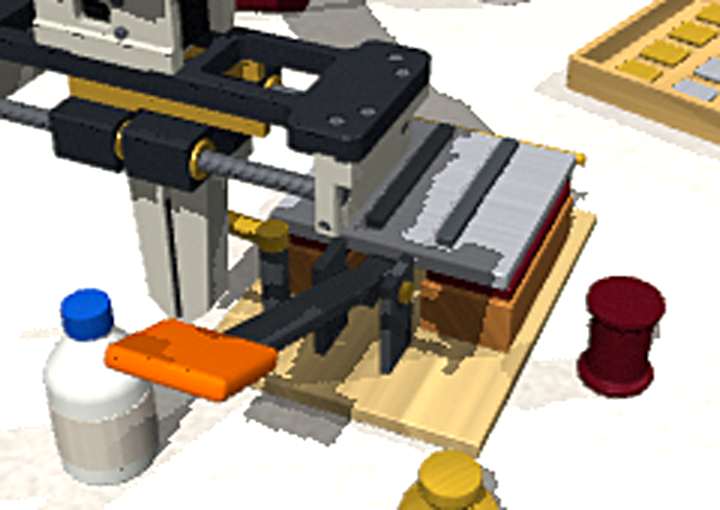

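```bash
python3 - <<'E'
from h import *
print('tip',proj('scene',np.array([.5697,-.0695,.177])))
p=tri([('top',374.5,215),('scene',203.3,257.3)]);print(p,proj('top',p),proj('scene',p))
print('stud',tri([('top',258,269.4),('scene',140+257/3,1e-9)])if 0 else '')
P=press((.546,.1077),np.radians(8))
for x in(-.03,.03):
  for s in(-.027,.027):
    q=P(x,-.179+s*np.cos(.4),.156-s*np.sin(.4));print((x,s),((proj('scene',q)-[140,140])*3).round(),proj('top',q).round(1))
im=np.load('pics/top0.npy');h=cv2.cvtColor(im,cv2.COLOR_RGB2HSV);m=cv2.inRange(h,(3,180,100),(14,255,255));m[:,:340]=0
c=max(cv2.findContours(m,0,2)[0],key=cv2.contourArea);print(cv2.boxPoints(cv2.minAreaRect(c)).round(1).tolist())
E
```

```text
tip [204.20368035 241.68891987]
[ 0.56950857 -0.07111357  0.15148752] [375.31979124 215.90799732] [204.9538402  257.23861388]
stud 
(-0.03, -0.027) [106. 341.] [393.  229.2]
(-0.03, 0.027) [172. 312.] [363.1 234.1]
(0.03, -0.027) [229. 379.] [386.8 195.6]
(0.03, 0.027) [286. 345.] [357.3 201.2]
[[357.8999938964844, 202.0], [385.0, 196.8000030517578], [391.0, 228.0], [364.0, 233.1999969482422]]
```

Tip and pad agree to within a few mm; the scene camera has a common bias of about 4 px. First half of the press:

Call:
play_rows:
  motion:
    - [0,0,0.45,0,0]
    - [-0.03,0,0.75,0,0]
    - [-0.12,0,0.95,0,0]
    - [-0.2,0,1.15,0,0]
    - [-0.28,0,1.35,0,0]
    - [-0.35,0,1.55,0,0]
    - [-0.42,0,1.75,0,0]
    - [-0.46,0,1.9,0,0]

```text
time_s: 6.45
tcp_pos: [0.5724, -0.0824, 0.2067]
tool_rot: [[-0.139, 0.99, -0.005], [0.99, 0.139, -0.007], [-0.006, -0.006, -1.0]]
ft_force: [-2.3, 0.8, 10.8]
width: 0.0005
```

Call:
play_rows:
  motion:
    - [-0.06,0,0.23,0,0]
    - [-0.12,0,0.45,0,0]
    - [-0.17,0,0.67,0,0]
    - [-0.21,0,0.9,0,0]
    - [-0.24,0,1.1,0,0]
    - [-0.26,0,1.3,0,0]
    - [-0.28,0,1.45,0,0]
    - [-0.28,0,1.55,0,0]

```text
time_s: 7.25
tcp_pos: [0.5734, -0.0902, 0.162]
tool_rot: [[-0.14, 0.99, -0.005], [0.99, 0.14, -0.005], [-0.005, -0.006, -1.0]]
ft_force: [-3.0, 1.4, 10.0]
width: 0.0004
```

```bash
python3 - <<'E'
from h import *
from plant import manip
b=vision.capture('scene')
s=manip.read_state();print(s['tcp_pos'],s['ft_force'])
c=cv2.resize(b[140:310,140:380],(720,510),interpolation=cv2.INTER_CUBIC)
cv2.imwrite('pics/s5.png',np.clip(c*1.5,0,255).astype(np.uint8)[:,:,::-1])
E
```

```text
[ 0.57340227 -0.09026171  0.16158886] [-1.44919486  1.37857551  6.69812848]
```

View pics/s5.png

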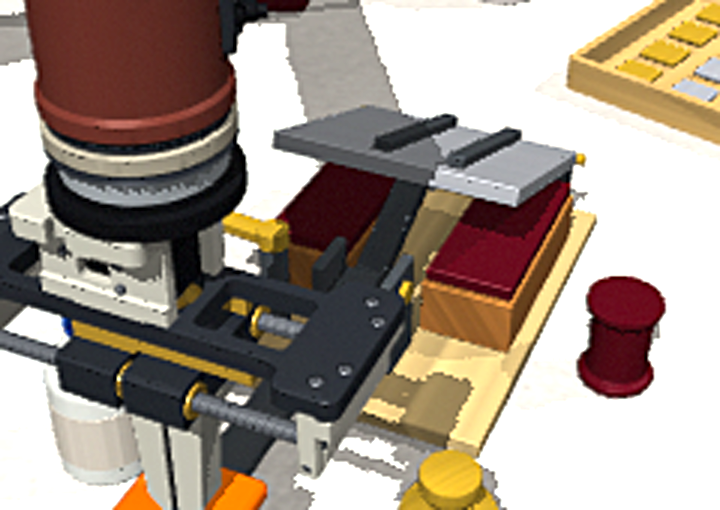

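The plate is raised and the keeper is clear. The tip is at about 77.6 mm, which puts the lever near 0.41 rad. I'll ease it a little further, to the stop.

Call:
play_rows:
  motion:
    - [0,0,0.05,0,0]
    - [0,0,0.1,0,0]
    - [0,0,0.14,0,0]
    - [0,0,0.14,0,0]
    - [0,0,0.14,0,0]
    - [0,0,0.14,0,0]
    - [0,0,0.14,0,0]
    - [0,0,0.14,0,0]

```text
time_s: 8.1
tcp_pos: [0.5734, -0.0904, 0.1594]
tool_rot: [[-0.141, 0.99, -0.004], [0.99, 0.14, -0.006], [-0.005, -0.005, -1.0]]
ft_force: [-3.8, -0.5, 8.6]
width: 0.0005
```

```bash
python3 - <<'E'
from h import *
from plant import manip
ims=[vision.capture('scene') for _ in range(2)]
s=manip.read_state();print(s['time_s'],s['tcp_pos'],s['ft_force'],np.abs(s['qd']).max())
b=ims[1];print('frame change',np.abs(ims[0].astype(int)-ims[1])[140:240,220:340].mean())
P=press((.546,.1077),np.radians(8))
for t in (0,.33,.39,.45):
  print(t,[((proj('scene',P(x,.185-.155*np.cos(t)-.012*np.sin(t),.06+.155*np.sin(t)+.012*np.cos(t)))-140)*3).round().tolist() for x in(-.08,.08)])
E
```

```text
8.2 [ 0.57337728 -0.09032341  0.15942124] [-3.09545336 -0.7351663  10.35367766] 0.11031135098702108
frame change 0.7891388888888888
0 [[269.0, 212.0], [508.0, 274.0]]
0.33 [[268.0, 142.0], [516.0, 201.0]]
0.39 [[269.0, 128.0], [519.0, 187.0]]
0.45 [[271.0, 114.0], [521.0, 172.0]]
```

```bash
python3 -c "
from plant import manip
print(manip.sign_off()); s=manip.read_state(); print(s['time_s'],s['tcp_pos'],s['ft_force'])"
```

```text
the job is handed in; nothing more can be done
None
the job is handed in; nothing more can be done
```

The press is open: the keeper is turned aside and the closed fingers are holding the lever's pad all the way down with the plate up. I handed the job in at about 8.2 s of the 48 s allowed. Sign-off gives no verdict, so these are my own last readings:

- **Keeper:** about 1.5 rad by the stud's image position, needed over 1.15. The plate was still lying down at that point.
- **Lever:** fingertip about 75 mm above the bench with a steady 9–10 N upward on the tool, so the lever is at or just short of its stop. This is worked out from the fingertip height.
- **Plate:** about 0.38 rad from its edge in the image, inside the 0.33–0.45 range. Two frames 0.05 s apart were nearly identical, so it looked still.
- **Bottle, spool and weight:** in the last viewed picture the spool and the visible part of the weight stood where they were. The bottle was mostly hidden behind the gripper there, but it was standing undisturbed in the picture before the press.

One disagreement: the scene camera sits about 4 px (5–6 mm) off my model. It shifted the fingertip and the pad about equally, so I made no correction.

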